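Seat the slicing disc on the cutter's drive and put the lid on

ROBOT

A 6-joint arm with a two-finger parallel gripper is mounted at the origin on the work surface. World frame = base frame: x ahead of the robot, y to its left, z up, the work surface at z = 0. Lengths are in mm, angles in rad, forces in N, time in s.
With the tool pointing down it reaches from about 350 to 775 mm from the base axis. Payload 5.5 kg.
Tool frame: the origin (TCP) lies at the very end of the fingers, on their centre line; the grasp point (between the pads) lies 19 mm behind it; z points along the fingers, y is the direction in which the jaws open and shut (so a half turn about z gives the same grasp; the last joint's range is limited). The gripper opens to 85 mm and grips with 20 to 120 N. Pads are 22 mm wide; open, the fingers measure 114 mm over their backs; the gripper's body (76 mm by 85 mm) begins 54 mm behind the grasp point. The pads swing forward as they close: fully open they stand 13 mm farther back than shut.
Start: joints at [1.206, 0.313, 0.046, 1.304, 0, 1.431], TCP at [128.196, 560.569, 231.323] pointing down, gripper open.
Joint ranges: [-2.76, 2.76], [-0.86, 1.69], [-1.03, 1.26], [-2.2, 2.34], [-1.47, 1.5], [-3.14, 3.14]. Speed limits (rad/s): [2.57, 2.57, 3.14, 3.14, 3.14, 3.14].

INTERFACE

Orientations are given as a unit quaternion [w, x, y, z].
In Python, from bench import arm gives the robot as it stands. Calls block until the motion is done:
- arm.reach(position, orientation): joint-space move of the TCP to a pose.
- arm.move_l(position, ori=None, feed=150, f_stop=None): straight line of the TCP; ori=None keeps the orientation; feed is the mean speed in mm/s. With f_stop (N) it stops when the force on the tool has changed by that much, and returns True; else False.
- arm.set_joints(angles): joint-space move.
- arm.command_gripper(opening, effort=None): opening from 0.0 (shut) to 1.0 (fully open); effort is the grip in N (None keeps the last); returns when the fingers have stopped.
- arm.sleep(seconds).
- arm.inverse_kinematics(position, orientation): joint angles nearest the present ones, or None.
- arm.sense(): the state.
- arm.grab_frame(name): name is "side" or "top" or "wrist"; returns a dict with "color" (420x560x3 uint8, red, green, blue), "z_map" (420x560 float32, mm along the optical axis (not along the pixel's ray), 0 where there is no reading), "vfov" (degrees; the focal length in pixels is half the picture's height over the tangent of half this angle, whatever the lens; pixels are square), "cx", "cy" (the principal point, pixels), "distortion" ([k1, k2, p1, p2, k3] as OpenCV has them; the pictures are not rectified), "R" (3x3) and "t" (3): a world point X has camera coordinates R X + t; the wrist camera has in their place "tool_from_camera" (4x4, takes a point from camera to tool coordinates, whose origin is the TCP and whose axes are the flange's). Camera axes: x right, y down, z forward; pixel columns grow to the right and rows downward; lengths in mm; the calibration is good to about 2 mm. A picture is of the moment at which its call begins: read the wrist's pose just before it.
A pose or a line that the arm cannot do raises arm.PlanningError and nothing moves.
- arm.close_job(): hands the job in, once; it reports no verdict.
Trained networks look in a picture, given as the dict that the camera call returned (one of the last four; its "shot" number tells which), for a name from the list of things; names that differ only in an ending like _2 or _b are one class to them, and where a whole thing is asked for, a point or a joint stands for the part that bears it (a point fixed in the world has none). Each returns a list of dicts, best first, with "p" (0 to 1); they miss things now and then, are a little off and sometimes report something else, mostly with a low value. They report only what shows in the picture. A call takes as long as a camera call.
- arm.recognise(picture, thing): "bbox" ([left, top, width, height] in pixels, round what is visible of it).
- arm.trace(picture, thing): "mask" (420x560 bool, what is visible of it) and "bbox" ([left, top, width, height] in pixels, round what is visible of it).
- arm.landmark_of(picture, thing): "xy" ([column, row] in pixels: a listed point, or the origin of a listed thing).
The state is a dict: "t": time; "qpos": joint angles; "joint_vel": joint speeds; "effort": joint torques, N m; "ee_pos": TCP position; "ee_rot": TCP orientation; "contact_force": force on the tool from outside, world axes, zero at the start; "moment": the same for the moment, N m; "grip_width": opening from 0.0 (shut) to 1.0 (fully open).
Only numpy, scipy, OpenCV 4.12 (cv2) and the standard library are available. Lean on these libraries where they do the work, as an engineer would, in place of code of your own. Each camera call takes 0.05 s, during which the arm holds its last target. There are 200 camera calls.

TASK

The slicing disc in the vegetable cutter is riding high on its drive pins. Turn it slowly by its black knob, pressing lightly, until you feel it give and it drops fully home, and stop there without dragging the drive round with it; then set the white lid level and fully down on the chamber. Leave the other things on the table where they are.

Things in the scene. Friction and masses are not known exactly. Their poses are not given: they have to be found in the camera images.
- cutter: White countertop vegetable cutter, fixed, turned up to 0.25 rad, 430 x 250 mm. On it a round open-topped aluminium chamber: outside 220 mm, inside 208 mm wide, floor 98 mm above the table. On its own +x side, from 135 mm off the chamber's centre, a motor block 200 mm high. Origin: on the table under the chamber's centre, the drive axis; z up.
- chamber_rim (a point): Centre of the chamber's mouth, at the height of its rim, 170 mm above the table.
- disc: Loose steel slicing disc, 186 mm wide, 0.38 to 0.55 kg, level in the chamber on the drive axis. Origin: centre of the underside of its black hub, 92 mm wide, 30 mm high; steel plate 14 to 18 mm above the origin. Origin 115 mm above the table while riding on the pins, 108 mm fully home. A blind bore in the hub turns on a centre spigot with 1 mm play all round.
- knob_top (a point): Top centre of the black knob on the hub, 58 mm above the disc's origin: an upright bar 56 mm long along the disc's x axis, 18 mm thick along its y, standing 28 mm above the hub's top face.
- hub_slots (a point): Centre of the hub's underside, out of sight: three slots 11 mm wide, 120 degrees apart, for three bevelled pins 8 mm thick, 7 mm high, 34 mm off the axis. The slots are 0.2 to 1.85 rad clockwise (from above) short of the pins. Pushed with 6 N it turns at a steady 0.05 to 0.12 Nm; at the pins push and drag give way, it is drawn on and sinks 7 mm, then has 0.04 rad play either way.
- drive (a joint): How far the shaft with the pins, under the hub, has been turned since the start, rad, positive anticlockwise from above; 0 at the start, wherever the pins stand. Its geared motor holds it against 0.3 Nm; turned harder, as by forcing the knob on once the disc is home, it is dragged round.
- lid: Loose round white lid, 244 mm wide, 0.32 to 0.48 kg, right way up on the table. Origin: centre of the skirt's lower edge; z up. The skirt, 8 mm deep, goes over the chamber's outside with 3 mm play all round; the 5 mm plate then rests on the rim, origin 8 mm below the rim. Any yaw will do. It strikes the knob if the disc still rides high.
- lid_rib (a point): Top of the lid's grip rib, over its centre of mass, 58 mm above its origin: an upright wall 14 mm thick along the lid's y, 45 mm high, free for 70 mm along its x between a rectangular feed chute (+x, 96 mm wide) and a round one (-x, 54 mm), both 73 mm above the origin.
- pusher: Bystander: grey plastic pusher of the feed chute, standing upright, 60 mm wide, 120 mm high. Origin: centre of its foot.
- quiche: Bystander: small baked quiche in a white paper cup, 76 mm wide, 31 mm high. Origin: centre of its foot.
- spatula: Bystander: kitchen spatula lying on the table, along its x. Origin: its underside.
- bowl: Bystander: steel bowl, 150 mm wide, 65 mm high. Origin: centre of its foot.

How it is judged:
By the outcome, as a careful person would: the job done as asked, in the order asked, and still so for the second after the job is handed in, with the robot touching nothing.
It also fails if it takes over 72 s, if anything falls off the work surface, if the arm or the gripper's body presses on something with over 40 N, if the wrist force passes 120 N, or if a joint passes its speed limit or range.

## Working session

There is one attempt and no reset: what is moved stays moved. The work goes in short steps, each a Python script; the robot and the scene stay as the last script left them, time stands still between calls to the robot, and variables do not carry over. Pictures are saved under pics/ and viewed, about 8 in all and at most 12, crops included, and the job is handed in when it is done.

```bash
ls; mkdir -p pics; cat > h.py <<'E'
import numpy as np, cv2
from bench import arm
from scipy.spatial.transform import Rotation as Rn
def K(f):
    h=f["color"].shape[0]; fl=h/2/np.tan(np.radians(f["vfov"])/2)
    return np.array([[fl,0,f["cx"]],[0,fl,f["cy"]],[0,0,1.]])
def pose(f,s=None):
    "world_from_camera R,t"
    if "R" in f: R=np.array(f["R"]); t=np.array(f["t"]); return R.T,-R.T@t
    T=np.array(f["tool_from_camera"]); w,x,y,z=s["ee_rot"]; Rw=Rn.from_quat([x,y,z,w]).as_matrix()
    return Rw@T[:3,:3], Rw@T[:3,3]+np.array(s["ee_pos"])
def rays(f,px,s=None):
    px=np.asarray(px,float).reshape(-1,1,2)
    n=cv2.undistortPoints(px,K(f),np.array(f["distortion"],float)).reshape(-1,2)
    R,t=pose(f,s); return np.c_[n,np.ones(len(n))],R,t
def at_z(f,px,z,s=None):
    n,R,t=rays(f,px,s); d=n@R.T; return t+d*((z-t[2])/d[:,2])[:,None]
def cloud(f,mask,s=None):
    v,u=np.nonzero(mask&(f["z_map"]>0)); n,R,t=rays(f,np.c_[u,v],s)
    return (n*f["z_map"][v,u][:,None])@R.T+t
def down(yaw):
    "tool z down, tool y axis at angle yaw+90deg... tool x along yaw"
    R=np.array([[np.cos(yaw),np.sin(yaw),0],[np.sin(yaw),-np.cos(yaw),0],[0,0,-1]])
    q=Rn.from_matrix(R).as_quat(); return [q[3],q[0],q[1],q[2]]
def save(f,n): cv2.imwrite(f"pics/{n}.png",f["color"][:,:,::-1])
E
python3 - <<'E'
from h import *
s=arm.sense(); print(s)
for c in ("top","side"):
    f=arm.grab_frame(c); save(f,c+"0"); print(c,f["vfov"],f["cx"],f["cy"],f["distortion"],pose(f)[1].round())
    for n in ("cutter","disc","lid","pusher","quiche","spatula","bowl","chamber_rim","knob_top","lid_rib"):
        r=arm.landmark_of(f,n)
        z=dict(chamber_rim=170,knob_top=173,lid_rib=58).get(n,115 if n=="disc" else 0)
        print(n,[(round(a["p"],2),np.round(a["xy"]),at_z(f,a["xy"],z)[0].round(1)) for a in r[:2]])
E
```

```text
pics
{'t': 0.0, 'qpos': array([1.20639446e+00, 3.14015117e-01, 4.49958671e-02, 1.30358507e+00,
       2.62713887e-05, 1.43120278e+00]), 'joint_vel': array([ 3.83919540e-04, -1.81027148e-03, -1.04244110e-03, -5.24023372e-04,
        4.89681378e-05,  2.88812937e-04]), 'effort': array([-8.10156671e-04, -4.80623710e+01,  2.98536730e+01,  1.93646637e-02,
       -6.22366474e-05, -1.77813700e-06]), 'ee_pos': array([127.99851485, 560.06444897, 230.40739168]), 'ee_rot': array([-2.38123073e-04,  1.12167575e-01,  9.93688894e-01, -8.72172047e-04]), 'contact_force': array([-0.02924323,  0.02719114,  0.2762945 ]), 'moment': array([-0.02351926, -0.04440873,  0.00802511]), 'grip_width': 1.0029535387599517}
top 57.81745506355937 278.9500352557011 209.6032565226967 [-0.07981063  0.          0.          0.          0.        ] [ 386.   15. 1381.]
cutter []
disc [(0.77, array([224., 204.]), array([547.1, 174.4, 115. ]))]
lid [(0.98, array([336., 212.]), array([ 526.8, -218.2,    0. ]))]
pusher [(0.83, array([395., 188.]), array([ 612.1, -444.7,    0. ]))]
quiche [(0.82, array([157., 246.]), array([414.8
[... 737 characters left out ...]
 array([ 527.1, -214.9,    0. ]))]
pusher [(0.82, array([342., 404.]), array([ 604.2, -449.7,    0. ])), (0.43, array([295., 313.]), array([ 530.7, -213.2,    0. ]))]
quiche [(0.72, array([240., 153.]), array([421.1, 426.4,   0. ])), (0.21, array([297., 312.]), array([ 536.1, -209.2,    0. ]))]
spatula [(0.62, array([242., 409.]), array([ 382.3, -436.1,    0. ]))]
bowl [(0.8, array([294., 141.]), array([617.6, 473.5,   0. ]))]
chamber_rim [(0.95, array([284., 164.]), array([542.1, 164.3, 170. ])), (0.5, array([283., 177.]), array([533. , 111.8, 170. ]))]
knob_top [(0.62, array([286., 162.]), array([547.3, 168.1, 173. ]))]
lid_rib [(0.81, array([297., 299.]), array([ 533.2, -206.9,   58. ]))]
```

```bash
python3 - <<'E'
import cv2,numpy as np
a=cv2.imread("pics/top0.png")[110:310,110:430]; b=cv2.imread("pics/side0.png")[80:380,150:450]
a=cv2.resize(a,None,fx=1.4,fy=1.4); b=cv2.resize(b,(300,300))
c=np.zeros((300,750,3),np.uint8); c[:280,:448]=a; c[:,450:]=b; cv2.imwrite("pics/m0.png",c)
E
python3 -c "
from h import *
f=arm.grab_frame('wrist'); print(np.array(f['tool_from_camera']).round(3),f['vfov'])"
```

```text
[[-0.00000e+00 -9.60000e-01 -2.80000e-01  7.07540e+01]
 [ 1.00000e+00  0.00000e+00 -1.00000e-03 -6.85000e-01]
 [ 1.00000e-03 -2.80000e-01  9.60000e-01 -1.41961e+02]
 [ 0.00000e+00  0.00000e+00  0.00000e+00  1.00000e+00]] 58.59916160525722
```

View pics/m0.png

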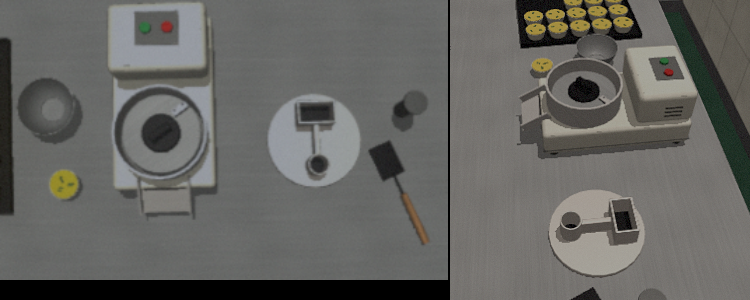

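```bash
cat >> h.py <<'E'
def circ(p):
    A=np.c_[2*p[:,:2],np.ones(len(p))]; b=(p[:,:2]**2).sum(1); m=np.ones(len(p),bool)
    for _ in range(8):
        x=np.linalg.lstsq(A[m],b[m],rcond=None)[0]; r=np.sqrt(x[2]+x[0]**2+x[1]**2)
        e=np.hypot(*(p[:,:2]-x[:2]).T)-r; m=abs(e)<max(2.5*np.median(abs(e)),1)
    return x[:2],r,m.sum()
E
python3 - <<'E'
from h import *
arm.reach([545-17,170,330],down(np.pi))
s=arm.sense(); f=arm.grab_frame("wrist"); save(f,"w1"); print(s["t"],s["ee_pos"],s["qpos"].round(2),s["contact_force"])
P=cloud(f,f["z_map"]>0,s); np.savez("w1.npz",P=P)
d=np.hypot(P[:,0]-543,P[:,1]-169)
rim=P[(abs(P[:,2]-170)<4)&(d>90)&(d<120)]; print("rim",len(rim),rim[:,2].mean()); c=circ(rim); print(c)
d=np.hypot(*(P[:,:2]-c[0]).T)
fl=P[(d<88)&(d>60)]; print("plate z",np.percentile(fl[:,2],[5,25,50,75,95]))
k=P[(d<40)&(P[:,2]>160)]; print("knob",len(k),np.percentile(k[:,2],[5,50,95]))
k=k[k[:,2]>np.median(k[:,2])-4]; print(cv2.minAreaRect(k[:,:2].astype(np.float32)),k.mean(0))
u,S,v=np.linalg.svd(k[:,:2]-k[:,:2].mean(0),full_matrices=False); print("yaw",np.arctan2(v[0,1],v[0,0]))
h=P[(d<50)&(P[:,2]<152)&(P[:,2]>138)]; print("hub",circ(h[np.hypot(*(h[:,:2]-c[0]).T)>42]),h[:,2].mean())
for n,z in (("knob_top",173),("chamber_rim",170)): print(n,[(round(a["p"],2),at_z(f,a["xy"],z,s)[0]) for a in arm.landmark_of(f,n)[:1]])
E
```

```text
3.1917 [527.64365788 170.72788269 329.8644803 ] [0.17 0.27 0.22 1.53 0.   0.17] [ 0.3380872  -0.1782234  -1.19635944]
rim 6120 169.12282606912555
(array([542.2442077 , 169.70815642]), np.float64(106.10610651017612), np.int64(6113))
plate z [131.61162648 132.49990326 133.56335257 397.0949439  407.92109221]
knob 10210 [171.3090237  410.14778965 419.84264916]
((512.8729248046875, 169.77096557617188), (11.869132041931152, 52.95230484008789), 0.387603223323822) [514.45753657 169.54119065 412.81238525]
yaw -1.575135054585446
hub (array([542.26260996, 169.62153356]), np.float64(43.98093451963185), np.int64(1107)) 143.88215008466062
knob_top [(0.79, array([541.24361536, 169.68547897, 173.        ]))]
chamber_rim []
```

View pics/w1.png

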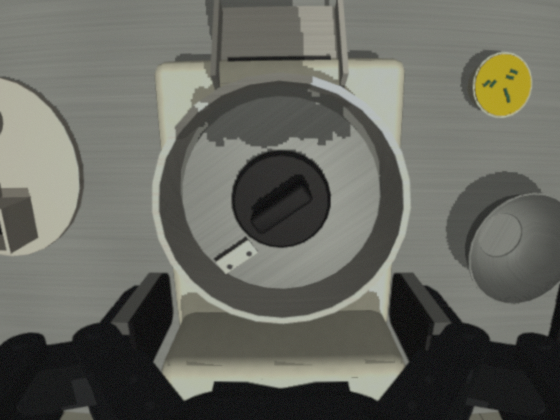

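```bash
python3 - <<'E'
from h import *
P=np.load("w1.npz")["P"]; c=np.array([542.25,169.7])
d=np.hypot(*(P[:,:2]-c).T); k=P[(d<40)&(P[:,2]>167)&(P[:,2]<180)]
print(len(k),np.percentile(k[:,2],[5,50,95]),k.mean(0),cv2.minAreaRect(k[:,:2].astype(np.float32)))
u,S,v=np.linalg.svd(k[:,:2]-k[:,:2].mean(0),full_matrices=False); th=np.arctan2(v[0,1],v[0,0]); print("yaw",th)
q1=np.arctan2(c[1],c[0])
for a in (th,th+np.pi): print(a,"q6",(np.pi+q1-a+np.pi)%(2*np.pi)-np.pi, arm.inverse_kinematics([*c,150],down(a)), arm.inverse_kinematics([*c,150],down(a+2.0)))
E
```

```text
1354 [168.9571137  171.81579441 173.17157967] [541.10765401 169.87328358 171.60049018] ((542.34326171875, 169.61422729492188), (18.324819564819336, 56.04458236694336), 35.327388763427734)
yaw -0.9498035213791396
-0.9498035213791396 q6 -1.888489543926653 [ 0.16203074  0.33592788 -0.12417971  1.11068874  0.         -2.0297584 ] [ 0.16203074  0.33592788 -0.12417971  1.11068874  0.          2.25342691]
2.1917891322106535 q6 1.2531031096631402 [ 0.16203074  0.33592788 -0.12417971  1.11068874  0.          1.11183426] [ 0.16203074  0.33592788 -0.12417971  1.11068874  0.         -0.88816574]
```

```bash
cat >> h.py <<'E'
C=np.array([542.3,169.6])
def st(tag=""):
    s=arm.sense(); w,x,y,z=s["ee_rot"]; X=Rn.from_quat([x,y,z,w]).as_matrix()[:,0]
    print(tag,"t%.2f"%s["t"],np.round(s["ee_pos"],2),"yaw%.3f"%np.arctan2(X[1],X[0]),"F",np.round(s["contact_force"],2),"M",np.round(s["moment"],3),"g%.3f"%s["grip_width"]); return s
E
python3 - <<'E'
from h import *
q=down(2.19)
arm.reach([*C,230],q); arm.move_l([*C,158],feed=120); st("at")
arm.command_gripper(0.0,40); st("closed")
print(arm.move_l([*C,138],feed=12,f_stop=6)); st("press"); arm.sleep(.3); st()
E
```

```text
at t4.99 [542.85 169.69 158.83] yaw2.190 F [-0.53 -0.75  0.18] M [ 0.006  0.024 -0.003] g1.003
closed t5.62 [542.47 169.62 158.41] yaw2.190 F [-0.56 -0.35  2.45] M [-0.062  0.164  0.002] g0.198
True
press t5.97 [542.46 169.63 158.39] yaw2.190 F [-0.61 -0.01  4.63] M [-0.037  0.093 -0.042] g0.197
 t6.28 [542.47 169.6  158.39] yaw2.190 F [-0.36 -0.51  5.03] M [-0.077  0.067  0.   ] g0.197
```

```bash
python3 - <<'E'
from h import *
p=arm.sense()["ee_pos"]; z=157.3
for i in (1,2):
    print(arm.move_l([*C,z],ori=down(2.19+.05*i),feed=5)); st(); 
    arm.sleep(.2); st()
E
```

```text
False
 t6.57 [543.06 169.73 158.38] yaw2.240 F [ 0.48 -0.2   7.59] M [-0.056  0.184  0.085] g0.195
 t6.77 [543.03 169.72 158.37] yaw2.240 F [ 0.17 -0.48  7.89] M [-0.106  0.185  0.073] g0.198
False
 t7.02 [543.13 169.73 158.34] yaw2.290 F [-0.08 -0.18  8.59] M [-0.072  0.081  0.101] g0.197
 t7.22 [543.16 169.74 158.35] yaw2.290 F [-0.04 -0.39  7.59] M [-0.059  0.082  0.109] g0.201
```

```bash
python3 - <<'E'
from h import *
z=157.35; y=2.29
while y<2.19+1.95:
    y+=.03
    hit=arm.move_l([*C,z],ori=down(y),feed=5,f_stop=3.5)
    s=arm.sense(); F=s["contact_force"]; M=s["moment"]
    print("%.2f %.2f z%.2f F%.1f M%.3f"%(s["t"],y,s["ee_pos"][2],F[2],M[2]),hit)
    if F[2]<4.5 or F[2]>13 or abs(M[2])>.19 or hit: break
arm.sleep(.2); st()
E
```

```text
7.47 2.32 z158.36 F8.0 M0.063 False
7.72 2.35 z158.37 F7.6 M0.066 False
7.97 2.38 z158.37 F7.5 M0.115 False
8.22 2.41 z158.36 F7.1 M0.118 False
8.47 2.44 z158.35 F8.0 M0.082 False
8.72 2.47 z158.37 F7.8 M0.079 False
8.97 2.50 z158.39 F8.0 M0.113 False
9.22 2.53 z158.36 F6.7 M0.091 False
9.47 2.56 z158.37 F8.2 M0.076 False
9.72 2.59 z158.38 F7.0 M0.088 False
9.97 2.62 z158.38 F8.5 M0.107 False
10.22 2.65 z158.36 F6.6 M0.087 False
10.47 2.68 z158.32 F7.3 M0.052 False
10.72 2.71 z158.31 F6.8 M0.050 False
10.97 2.74 z158.15 F5.7 M0.065 False
11.22 2.77 z157.78 F6.3 M0.080 False
11.47 2.80 z157.26 F2.5 M0.083 False
 t11.67 [542.54 169.66 157.27] yaw2.800 F [ 0.62 -0.09  2.54] M [ 0.037 -0.613  0.083] g0.200
```

```bash
python3 - <<'E'
from h import *
y=2.80
for i in range(6):
    hit=arm.move_l([*C,149.5],ori=down(y),feed=10,f_stop=6); s=st(f"{y:.3f} {hit}")
    if s["ee_pos"][2]<152.2: break
    y+=.02; arm.move_l([*C,s["ee_pos"][2]-1],ori=down(y),feed=5); 
    s=st("  rot")
    if abs(s["moment"][2])>.2: break
E
```

```text
2.800 True t11.99 [542.56 169.68 156.88] yaw2.800 F [-1.    0.16  3.93] M [-0.093 -0.162  0.172] g0.194
  rot t12.43 [542.35 170.09 154.93] yaw2.820 F [ 3.83  2.11 -4.37] M [ 0.788 -0.979  0.253] g0.197
```

```bash
python3 - <<'E'
from h import *
arm.sleep(.2); st("settle")
hit=arm.move_l([*C,150.0],ori=down(2.82),feed=10,f_stop=9); st(f"{hit}"); arm.sleep(.2); st()
E
```

```text
settle t12.62 [542.32 170.04 154.94] yaw2.820 F [ 4.77  3.23 -5.27] M [ 0.838 -1.036  0.337] g0.197
True t13.12 [543.06 170.48 151.5 ] yaw2.821 F [0.05 0.28 4.77] M [-0.137  0.08   0.119] g0.198
 t13.32 [543.21 170.52 151.51] yaw2.821 F [-0.81 -0.72  6.17] M [-0.22   0.237  0.124] g0.200
```

```bash
python3 - <<'E'
from h import *
arm.move_l([*C,149.0],ori=down(2.82),feed=10,f_stop=6); st("press")
s=arm.sense(); arm.move_l(s["ee_pos"],feed=10); arm.command_gripper(0.8); st("open")
arm.move_l([*C,230],feed=120)
arm.reach([545-17,170,330],down(np.pi))
s=st(); f=arm.grab_frame("wrist"); save(f,"w2")
P=cloud(f,f["z_map"]>0,s); np.savez("w2.npz",P=P); Q=np.load("w1.npz")["P"]
for p in (Q,P):
    d=np.hypot(*(p[:,:2]-C).T); k=p[(d<40)&(p[:,2]>158)&(p[:,2]<180)]
    r=cv2.minAreaRect(k[:,:2].astype(np.float32)); h=p[(d<44)&(p[:,2]<152)&(p[:,2]>130)]
    pl=p[(d>55)&(d<85)&(p[:,2]<150)]; A=np.linalg.lstsq(np.c_[pl[:,:2]-C,np.ones(len(pl))],pl[:,2],rcond=None)[0]
    print("knob",np.median(k[:,2]),r,"hub",np.median(h[:,2]),circ(h[np.hypot(*(h[:,:2]-C).T)>40])[0],"plate",np.median(pl[:,2]),A)
E
```

```text
press t13.53 [543.23 170.52 151.49] yaw2.821 F [-0.26 -0.34  3.63] M [-0.022  0.103  0.105] g0.199
open t14.32 [543.16 170.47 151.38] yaw2.821 F [-0.18 -0.61  0.18] M [-0.018 -0.017  0.011] g0.801
 t15.61 [528.22 170.08 330.25] yaw3.141 F [-0.6  -0.46 -0.12] M [-0.049 -0.075  0.097] g0.798
knob 171.70259259293806 ((542.2998046875, 169.57518005371094), (18.443023681640625, 56.11354446411133), 35.859588623046875) hub 144.15037974579997 [542.12925346 169.61404405] plate 132.62022674766064 [ 7.95765183e-04 -2.64178590e-03  1.32663086e+02]
knob 164.8057367893177 ((542.0968017578125, 169.60887145996094), (18.1000919342041, 56.153011322021484), 71.86583709716797) hub 137.20335300237969 [542.14915152 169.59370615] plate 125.66276434126308 [ 1.18429734e-03 -1.15587159e-03  1.25701155e+02]
```

View pics/w2.png

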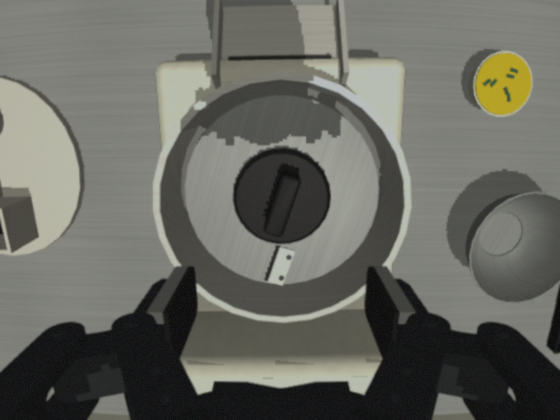

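```bash
python3 - <<'E'
from h import *
L=np.array([527,-217.])
arm.reach([L[0]-10,L[1],260],down(np.pi))
s=st(); f=arm.grab_frame("wrist"); save(f,"w3")
P=cloud(f,f["z_map"]>0,s); np.savez("w3.npz",P=P); d=np.hypot(*(P[:,:2]-L).T)
e=P[(d>95)&(d<135)&(P[:,2]>8)&(P[:,2]<20)]; print("plate z",np.median(e[:,2]))
# outer edge per angle
for _ in range(3):
    a=np.arctan2(*(e[:,:2]-L).T[::-1]); b=np.floor(a*30/np.pi).astype(int); r=np.hypot(*(e[:,:2]-L).T)
    ed=np.array([e[b==i][np.argmax(r[b==i])] for i in np.unique(b)]); c,R,n=circ(ed); L=c
print("edge circle",c,R,n,len(ed))
d=P[:,:2]-c
k=P[(np.hypot(*d.T)<34)&(P[:,2]>52)&(P[:,2]<62)]; print("rib",len(k),np.median(k[:,2]),cv2.minAreaRect(k[:,:2].astype(np.float32)),k.mean(0))
for n,z in (("lid_rib",58),("lid",0)): print(n,[(round(a["p"],2),at_z(f,a["xy"],z,s)[0]) for a in arm.landmark_of(f,n)[:1]])
E
```

```text
t17.12 [ 517.27 -216.11  260.07] yaw-3.140 F [1.33 0.49 0.35] M [-0.01   0.017  0.011] g0.800
plate z 12.316516041377156
edge circle [ 533.35818954 -211.33946159] 121.39553305104914 50 60
rib 1005 56.98332838209308 ((533.405517578125, -211.36453247070312), (67.7272720336914, 13.95715045928955), 0.9335720539093018) [ 533.02048699 -211.4322892    56.88225861]
lid_rib [(0.69, array([ 400.0844718 , -406.86605551,   58.        ]))]
lid [(0.56, array([ 530.45157265, -216.2160465 ,    0.        ]))]
```

View pics/w3.png

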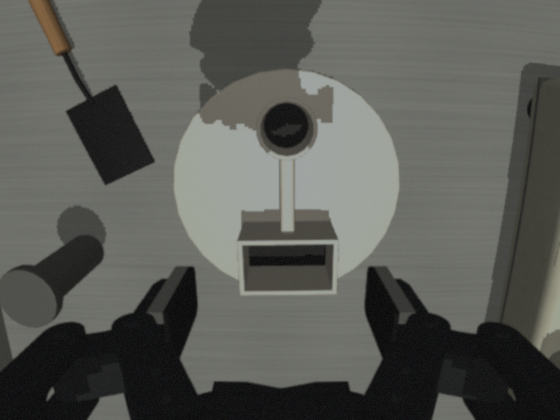

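```bash
python3 - <<'E'
from h import *
L=[533.4,-211.4]; q=down(np.pi+.016)
arm.command_gripper(1.0)
arm.reach([*L,130],q); arm.move_l([*L,24],feed=120,f_stop=8); st("at")
arm.command_gripper(0.0,70); st("grip")
arm.move_l([*L,60],feed=60); st("lift")
arm.move_l([*L,270],feed=150); 
arm.move_l([542.3,169.7,270],feed=150); arm.sleep(.3); s=st("over")
f=arm.grab_frame("side"); save(f,"s2")
E
python3 -c "
import cv2;a=cv2.imread('pics/s2.png')[60:320,140:460];cv2.imwrite('pics/s2c.png',cv2.resize(a,None,fx=2,fy=2))"
```

```text
at t19.20 [ 534.16 -211.87   25.01] yaw-3.126 F [ 0.32 -0.04  0.17] M [0.004 0.02  0.034] g0.998
grip t19.85 [ 533.57 -211.37   24.28] yaw-3.126 F [0.38 0.85 3.56] M [0.155 0.048 0.022] g0.151
lift t20.60 [ 533.31 -211.38   60.02] yaw-3.126 F [-0.01  0.27 -4.58] M [ 0.028 -0.005 -0.032] g0.153
over t25.14 [542.31 169.54 270.02] yaw-3.126 F [-0.34  0.21 -3.62] M [-0.069  0.002  0.016] g0.158
```

View pics/s2c.png

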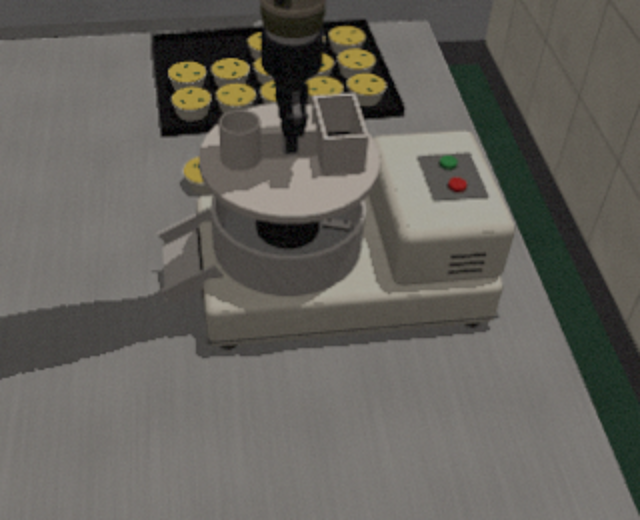

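```bash
python3 - <<'E'
from h import *
arm.move_l([542.35,169.75,205],feed=80); st()
print(arm.move_l([542.35,169.75,183],feed=15,f_stop=7)); st(); arm.sleep(.2); st()
E
```

```text
t26.16 [542.73 169.82 205.6 ] yaw-3.126 F [ 0.15  0.36 -4.02] M [0.038 0.005 0.06 ] g0.152
True
 t27.29 [542.32 169.73 186.26] yaw-3.126 F [-0.81 -1.1   6.17] M [-0.003 -0.046 -0.006] g0.154
 t27.49 [542.33 169.72 186.27] yaw-3.126 F [-0.11  0.27  6.57] M [ 0.058 -0.094  0.022] g0.154
```

Seated at 186.26, against a predicted 186.3. Release, retreat and check.

```bash
python3 - <<'E'
from h import *
arm.command_gripper(1.0); st("open")
arm.move_l([542.35,169.75,300],feed=120); arm.reach([525,170,420],down(np.pi+.016)); s=st()
f=arm.grab_frame("wrist"); save(f,"w4"); P=cloud(f,f["z_map"]>0,s); d=np.hypot(*(P[:,:2]-C).T)
p=P[(d>60)&(d<115)&(abs(P[:,2]-175)<12)]
A=np.linalg.lstsq(np.c_[p[:,:2]-C,np.ones(len(p))],p[:,2],rcond=None)[0]; print("plate",len(p),A,np.percentile(p[:,2],[5,50,95]))
k=P[(d<34)&(P[:,2]>212)&(P[:,2]<228)]; print("rib",np.median(k[:,2]),cv2.minAreaRect(k[:,:2].astype(np.float32)))
f=arm.grab_frame("side"); save(f,"s3")
for n in ("lid","pusher","quiche","spatula","bowl"):
    print(n,[(round(a["p"],2),at_z(f,a["xy"],162 if n=="lid" else 0)[0].round(1)) for a in arm.landmark_of(f,n)[:1]])
E
python3 -c "
import cv2;a=cv2.imread('pics/s3.png')[60:320,140:460];cv2.imwrite('pics/s3c.png',cv2.resize(a,None,fx=2,fy=2))"
```

```text
open t28.18 [540.92 169.52 184.34] yaw-3.126 F [-0.96  0.33 -0.31] M [ 0.    -0.001 -0.016] g1.003
 t29.86 [525.26 170.07 420.  ] yaw-3.126 F [ 0.44  0.01 -0.86] M [-0.037  0.016 -0.033] g0.996
plate 22444 [ 4.11282055e-03 -1.39149339e-03  1.74672420e+02] [173.09696461 174.46285921 176.09770993]
rib 218.956874899174 ((542.1897583007812, 168.71994018554688), (67.679443359375, 13.666751861572266), 0.5924105644226074)
lid [(0.89, array([541.6, 170.8, 162. ]))]
pusher [(0.7, array([ 605. , -443.6,    0. ]))]
quiche [(0.69, array([ 386.5, -434.8,    0. ]))]
spatula [(0.84, array([ 387. , -434.5,    0. ]))]
bowl [(0.85, array([618.6, 473.4,   0. ]))]
```

View pics/s3c.png

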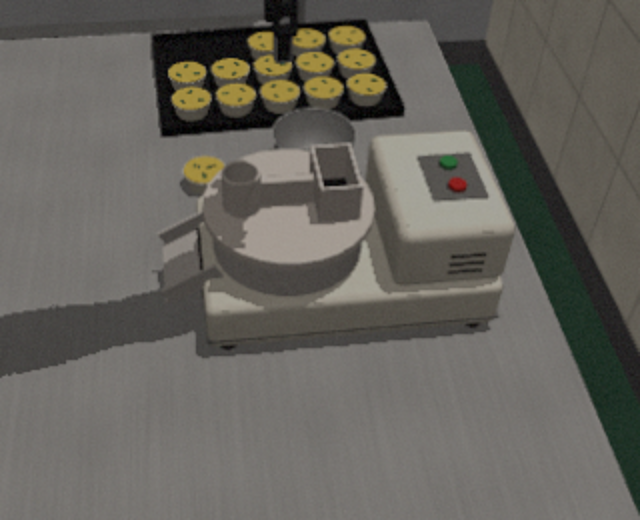

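```bash
python3 -c "
from h import *
print(arm.close_job())"
```

```text
the job is handed in; nothing more can be done
None
```

The disc is fully home and the lid is level and fully down on the chamber. The job was handed in at about 30 s of the 72 s allowed. The one thing I could not rule out is a slight drag on the drive.

- **Disc:** I turned it about 0.63 rad anticlockwise by the knob, pressing with 6–8 N, until it gave way and sank. The wrist camera's depth readings show the knob, hub and plate all 6.9–7.0 mm lower than before, and the plate is level.
- **Lid:** It stopped at tool height 186.26 mm, against 186.3 mm predicted for fully seated. After release, the plate top measured 174.6 mm (175 expected) and the rib top 219.0 mm (220 expected). The tilt is about 0.004 rad.
- **Other things on the table:** The pusher and bowl read within about 6 mm of their starting positions, and the spatula about 5 mm. The last network reading for the quiche was false, as it pointed at the spatula. The picture shows the quiche beside the cutter, where it was.
- **Drive (not confirmed):** As the disc sank, the wrist moment about the vertical axis briefly read 0.25–0.34 Nm, alongside sideways forces of about 6 N. That is around the drive's 0.3 Nm holding limit, so the drive may have moved slightly. I had no way to measure its angle. I stopped turning there, and the moment fell to about 0.12 Nm once the disc was home.

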